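# Pop open the push-latch spoon box

## Robot

A 6-joint arm with a two-finger parallel gripper is mounted at the origin on the work surface. World frame = base frame: x ahead of the robot, y to its left, z up, the work surface at z = 0. Lengths are in m, angles in rad, forces in N, time in s.
With the tool pointing down it reaches from about 0.275 to 0.85 m from the base axis. Payload 19 kg.
Tool frame: the origin (TCP) lies at the very end of the fingers, on their centre line; the grasp point (between the pads) lies 19 mm behind it; z points along the fingers, y is the line along which they close (so a half turn about z gives the same grasp; the last joint's range is limited). The gripper opens to 85 mm and grips with 20 to 120 N. Pads are 22 mm wide; open, the fingers measure 114 mm over their backs; the gripper's body (76 mm by 85 mm) begins 54 mm behind the grasp point. The pads swing forward as they close: fully open they stand 13 mm farther back than shut.
Start: joints at [-1.38, 0.15, 1.437, -0, 1.554, -0.134], TCP at [0.183, -0.545, 0.193] pointing down, gripper open.
Joint ranges: [-2.8, 2.8], [-0.68, 2.1], [0.12, 2.68], [-1.39, 4.53], [0.16, 2.79], [-2.81, 2.81]. Speed limits (rad/s): [1.89, 1.89, 2.22, 3.01, 3.01, 3.01].

## Interface

Orientations are given as a unit quaternion [x, y, z, w].
In Python, from plant import manip, effector, telemetry, get_image gives the robot as it stands. Calls block until the motion is done:
- manip.reach(position, orientation): joint-space move of the TCP to a pose.
- manip.move_linear(position, frame=None, max_speed=0.15, guard=None): straight line of the TCP; frame=None keeps the orientation; max_speed is the mean speed in m/s. With guard (N) it stops when the force on the tool has changed by that much, and returns True; else False.
- manip.movej(angles): joint-space move.
- effector.gripper_to(opening, squeeze=None): finger opening in m; squeeze is the grip in N (None keeps the last); returns when the fingers have stopped.
- manip.sleep(seconds).
- manip.solve_ik(position, orientation): joint angles nearest the present ones, or None.
- telemetry.state(): the state.
- get_image(name): name is "scene" or "top" or "wrist"; returns a dict with "color" (400x640x3 uint8, red, green, blue), "fx", "fy", "cx", "cy" (pixels), "k1" (the pictures are not rectified: a ray, as slopes to the right and down, at radius r is drawn at 1 + k1 r^2 times it, then the intrinsics apply), "T" (4x4, takes a point from camera to world coordinates). Camera axes: x right, y up, looking along -z (the intrinsics and any distortion apply to the point x, -y, -z); pixel columns grow to the right and rows downward; lengths in m; the calibration is good to about 2 mm. A picture is of the moment at which its call begins. There is no depth.
A pose or a line that the arm cannot do raises manip.PlanningError and nothing moves.
- manip.sign_off(): hands the job in; it is judged then, once.
The state is a dict: "t": time; "joints": joint angles; "dq": joint speeds; "tau": joint torques, N m; "tcp_pos": TCP position; "eef_rot": TCP orientation; "contact_force": force on the tool from outside, world axes, zero at the start; "wrist_torque": the same for the moment, N m; "opening": finger opening in m; "grip_force": force on a finger pad.
Only numpy, scipy, OpenCV 4.12 (cv2) and the standard library are available. Lean on these libraries where they do the work, as an engineer would, in place of code of your own. Each camera call takes 0.05 s, during which the arm holds its last target. There are 200 camera calls.

## Task

Open the spoon box with the red lid without gripping anything: press the front of its lid down with the fingertips until the catch lets go, let the lid spring ajar by itself, then push it up and over with the fingers so that it stays open, leaning back on its stop. Leave the box where it stands, and leave the box with the white lid shut and the sauce bottle, the chilli jar and the teacup alone.

Things in the scene. Friction and masses are not known exactly. Their poses are not given: they have to be found in the camera images.
- red_press (a point): Where to press: middle of the small black patch on top of the red lid (8 mm thick, 180 mm deep, 134 mm wide), 23 mm in from its front edge (the one nearer the robot). Moves with the lid; x points to the hinge, y along it, z up out of the lid. Pressed about 4 mm down (about 5 N, push on to the stop if unsure; it comes at 5 mm) the catch lets go; with the finger taken away upward, a spring raises the lid.
- red_edge (a point): Middle of the red lid's front edge, at half its thickness, 176 mm from the hinge axis; moves with the lid, axes as red_press. Ajar it stands about 50 mm higher than shut: fingertips fit in below it, in front of the box (the lid overhangs the box front by 8 mm). Pushed there away from the robot and upward it swings easily (under 2 N).
- red_hinge (a point): Middle of the red lid's hinge axis, at the far side of the box, 102 mm above the table. Its x axis points from the front of the box to the hinge (away from the robot, within 0.3 rad), y along the hinge axis, z up; it does not turn with the lid.
- red_lid (a joint): Angle of the red lid, rad: 0 shut on its catch, to -0.035 pressed in, about 0.3 sprung ajar (within a second of release), 1.57 upright, 1.8 leaning back on its stop. Between ajar and upright it falls back to ajar if let go; past upright it falls onto its stop. Once tripped the catch does not engage again.
- red_box: The box with the red lid: open steel box 170 mm deep, 130 mm wide, 90 mm high, standing loose on the table (about 1.6 kg). The shut lid lies 8 mm above the rim, its top 106 mm above the table. Origin at the centre of its underside, x towards its hinge, z up.
- white_lid (a joint): Opening angle of the white lid of the other box, rad; it is built just like the red one: 0 shut, and it must stay shut.
- white_box: The other box, same make and size, with a white lid; origin at the centre of its underside, x towards its hinge. It stands beside the red one, on either side.
- sauce: Sauce bottle, amber with a red cap, 56 mm across, 150 mm high, standing on the table; origin at the centre of its underside.
- chilli: Chilli jar, green glass with a yellow cap, 66 mm across, 95 mm high; origin at the centre of its underside.
- teacup: Small blue teacup, 68 mm across, 60 mm high, standing between the boxes on the robot's side; origin at the centre of its underside.
Not all that is in view belongs to the job. Of the things like the teacup, leave any that is purple; of the rest the larger one is meant.

How it is judged:
On the way:
1. the red lid, let go by its catch, stands ajar on its spring, touched by nothing (value of joint red_lid between 0.15 and 0.6 rad and contact force between each of the arm, the fingers and red_box below 0.3 N), for 0.2 s.
At the end, for the whole second after the job is handed in: The red lid lies back at rest on its stop, open more than 1.65 rad; its box stands upright within 40 mm of where it was; the white lid is shut (below 0.05 rad) and its box, the bottle, the jar and the teacup stand within 40 mm of where they were (value of joint red_lid above 1.65 rad and velocity of joint red_lid between -0.1 and 0.1 rad/s and distance of each of red_box, white_box, sauce, chilli, teacup from where it was at the start of the episode below 0.04 m and angle between red_box's own z axis and vertical below 0.05 rad and linear speed of red_box below 0.02 m/s and value of joint white_lid between -0.02 and 0.05 rad and angle between each of sauce, chilli, teacup's own z axis and vertical below 0.1 rad); the robot touches nothing.
It fails at once if the white lid is opened (value of joint white_lid above 0.06 rad).
It fails at once if a box is lifted, tipped or shoved by more than 40 mm (distance of any of red_box, white_box from where it was at the start of the episode above 0.04 m or height (world z) of any of red_box, white_box above 0.015 m or angle between red_box's own z axis and vertical above 0.2 rad).
It fails at once if the bottle, jar or teacup is lifted, knocked over or moved by more than 40 mm (distance of any of sauce, chilli, teacup from where it was at the start of the episode above 0.04 m or height (world z) of any of sauce, chilli, teacup above 0.015 m or angle between any of sauce, chilli, teacup's own z axis and vertical above 0.5 rad).
It also fails if it takes over 45 s, if anything falls off the work surface, if the arm or the gripper's body presses on something with over 40 N, if the wrist force passes 120 N, or if a joint passes its speed limit or range.

## Working session

There is one attempt and no reset: what is moved stays moved. The work goes in short steps, each a Python script; the robot and the scene stay as the last script left them, time stands still between calls to the robot, and variables do not carry over. Pictures are saved under pics/ and viewed, at most 10 in all, crops included, and the job is handed in when it is done.

```bash
mkdir -p pics; cat > h.py <<'E'
import numpy as np, cv2
from plant import manip, effector, telemetry, get_image
def ray(im,u,v):
    K=np.array([[im['fx'],0,im['cx']],[0,im['fy'],im['cy']],[0,0,1.]])
    p=cv2.undistortPoints(np.array([[[u,v]]],float),K,np.array([im['k1'],0,0,0,0.]))[0,0]
    T=np.array(im['T']); return T[:3,3],T[:3,:3]@np.array([p[0],-p[1],-1.])
def onz(im,u,v,z):
    o,d=ray(im,u,v); return o+d*(z-o[2])/d[2]
E
python3 - <<'E'
from h import *
import pickle
ims={n:get_image(n) for n in('scene','top')}
pickle.dump(ims,open('ims.pkl','wb'))
for n,i in ims.items():
    cv2.imwrite(f'pics/{n}0.png',i['color'][...,::-1]); print(n,i['fx'],i['k1'],np.round(i['T'],3).tolist())
print(telemetry.state())
E
```

```text
scene 406.5981106487169 -0.027010581971405993 [[0.555, -0.419, 0.718, 1.358], [0.831, 0.295, -0.471, -0.515], [-0.014, 0.859, 0.512, 0.687], [0.0, 0.0, 0.0, 1.0]]
top 430.5388199800826 -0.0007948920528644013 [[0.015, 0.991, -0.136, 0.422], [-1.0, 0.015, -0.005, -0.015], [-0.003, 0.136, 0.991, 1.105], [0.0, 0.0, 0.0, 1.0]]
{'t': 0.1, 'joints': array([-1.38002823e+00,  1.50944185e-01,  1.43793274e+00, -2.24297031e-05,
        1.55380869e+00, -1.34000297e-01]), 'dq': array([-1.39821650e-04, -2.93372846e-03, -7.93501977e-04, -2.25399540e-04,
        1.51035562e-04, -1.84615755e-05]), 'tau': array([ 3.73820396e-03, -7.14374757e+01, -5.71792245e+01, -5.11090475e-04,
        7.02569771e-03,  2.14911199e-05]), 'tcp_pos': array([ 0.1834005 , -0.544696  ,  0.19244823]), 'eef_rot': array([ 9.86844453e-01,  1.61671664e-01, -2.67177694e-05, -5.45941936e-04]), 'contact_force': array([ 0.34452695, -0.42572026, -0.30006475]), 'wrist_torque': array([-0.01240653,  0.01125668,  0.02755011]), 'grip_force': 0.0, 'opening': 0.08543907510083956}
```

View pics/top0.png

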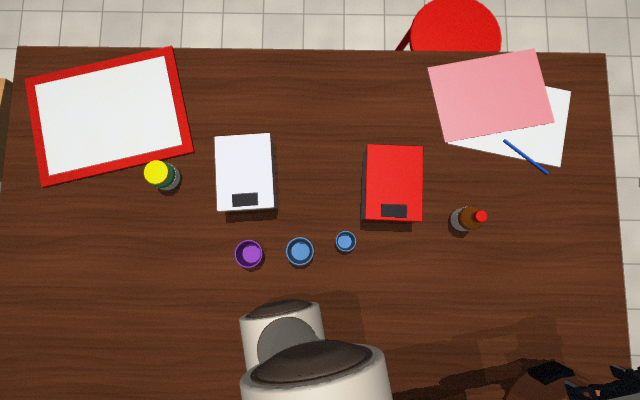

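View pics/scene0.png

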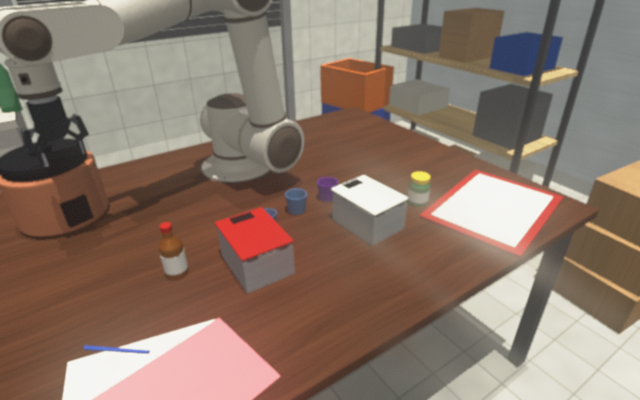

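The top view shows these candidates for the red lid:
- The red box lid at (393,182), with its black patch at (394,211).
- The red stool at (456,28), which is off the table.
- The red-framed tray at (108,116).
- The white lid at (244,172).

I choose the lid at (393,182). The cups are purple (249,254), which is left alone, large blue (300,251), which is the teacup, and small blue (345,241). The bottle is at (468,218) and the jar at (160,174).

```bash
cat > m.py <<'E'
from h import *
import pickle
ims=pickle.load(open('ims.pkl','rb'))
def lid(n,box):
    im=ims[n]; c=im['color'].astype(int); u0,v0,u1,v1=box
    m=np.zeros(c.shape[:2],np.uint8); s=c[v0:v1,u0:u1]
    m[v0:v1,u0:u1]=((s[...,0]>150)&(s[...,1]<80)&(s[...,2]<80))*255
    cs=max(cv2.findContours(m,cv2.RETR_EXTERNAL,cv2.CHAIN_APPROX_NONE)[0],key=cv2.contourArea)
    h=cv2.convexHull(cs); f=np.zeros_like(m); cv2.fillPoly(f,[h],255)
    d=cv2.erode(f,np.ones((5,5)))&((c.sum(2)<200)*255).astype(np.uint8)
    dc=max(cv2.findContours(d,cv2.RETR_EXTERNAL,cv2.CHAIN_APPROX_NONE)[0],key=cv2.contourArea)
    M=cv2.moments(dc); p=(M['m10']/M['m00'],M['m01']/M['m00'])
    P=np.array([onz(im,*q[0],.106) for q in h])[:,:2]
    r=cv2.minAreaRect((P*1000).astype(np.float32))
    print(n,'press',onz(im,*p,.106),p,'rect mm',r,cv2.boxPoints(r).round(1).tolist())
lid('top',(340,130,440,235)); lid('scene',(200,200,310,290))
t=ims['top']
for k,u,v,z in(('cup',300,251,.06),('small',345,241,.04),('sauce',482,216,.15),('chilli',156,172,.095),('whitepatch',245,200,.106)): print(k,onz(t,u,v,z).round(3))
cv2.imwrite('pics/crop.png',cv2.resize(t['color'][130:270,220:500,::-1],None,fx=2.8,fy=2.8,interpolation=2))
E
python3 m.py
```

```text
top press [ 0.50739976 -0.20222836  0.106     ] (393.79122807017546, 210.7140350877193) rect mm ((575.5023803710938, -203.2916259765625), (132.60647583007812, 178.3396453857422), 88.48635864257812) [[484.6000061035156, -267.20001220703125], [662.9000244140625, -271.8999938964844], [666.4000244140625, -139.39999389648438], [488.1000061035156, -134.6999969482422]]
scene press [ 0.507931   -0.20054972  0.106     ] (241.5, 217.61021505376343) rect mm ((577.3836059570312, -202.63446044921875), (136.72463989257812, 186.53163146972656), 88.5971908569336) [[482.5, -268.70001220703125], [668.9000244140625, -273.29998779296875], [672.2999877929688, -136.60000610351562], [485.79998779296875, -132.0]]
cup [0.411 0.015 0.06 ]
small [ 0.437 -0.094  0.04 ]
sauce [ 0.495 -0.389  0.15 ]
chilli [0.592 0.361 0.095]
whitepatch [0.527 0.145 0.106]
```

View pics/crop.png

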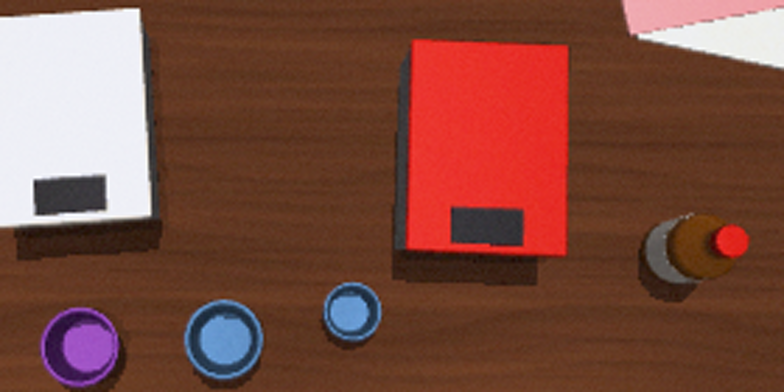

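The chosen lid is right: red, with its black patch at crop (487,226). Its size of 178×133 mm and the patch 23 mm from the front edge both match, and the two views agree to 2 mm. Next I check that the push path is reachable, then press.

```bash
cat >> h.py <<'E'
from scipy.spatial.transform import Rotation as Ro
yaw=-0.026; U=np.array([np.cos(yaw),np.sin(yaw),0]); Y=np.array([-U[1],U[0],0]); Z=np.array([0,0,1.])
PR=np.array([.508,-.2015,.106]); H=np.array([.6625,-.2055,.102])
def quat(p,s=1):   # tool z pitched p below horizontal, tool y along hinge
    d=np.cos(p)*U-np.sin(p)*Z; y=s*Y
    return Ro.from_matrix(np.c_[np.cross(y,d),y,d]).as_quat()
def tip(phi,p,r=.16): # TCP when its upper front corner is at polar (r,phi) about the hinge
    n=np.sin(p)*U+np.cos(p)*Z
    return H+r*(-np.cos(phi)*U+np.sin(phi)*Z)-.011*n
E
python3 - <<'E'
from h import *
D=np.pi/2
for s in(1,-1):
    print(s,np.round(manip.solve_ik(PR+.1*Z,quat(D,s)),2))
    for p in(.6,.8,1.):
        for phi in(.15,.8,1.7):
            q=manip.solve_ik(tip(phi,p),quat(p,s)); print(s,p,phi,None if q is None else np.round(q,2))
E
```

```text
1 [-0.52  0.09  1.48  0.    1.57 -2.06]
1 0.6 0.15 None
1 0.6 0.8 None
1 0.6 1.7 [-0.66 -0.11  1.9   0.88  0.69 -2.72]
1 0.8 0.15 None
1 0.8 0.8 [-0.81 -0.29  2.03  0.66  0.93 -2.63]
1 0.8 1.7 [-0.6  -0.06  1.74  0.53  0.85 -2.38]
1 1.0 0.15 [-0.79 -0.24  2.08  0.49  0.93 -2.56]
1 1.0 0.8 [-0.71 -0.21  1.87  0.4   1.06 -2.38]
1 1.0 1.7 [-0.55  0.03  1.56  0.31  1.07 -2.17]
-1 [-0.52  0.09  1.48  0.    1.57  1.08]
-1 0.6 0.15 [-1.05 -0.3   2.36  1.17  0.87 -0.17]
-1 0.6 0.8 [-0.91 -0.34  2.17  1.    0.86  0.17]
-1 0.6 1.7 [-0.66 -0.11  1.9   0.88  0.69  0.42]
-1 0.8 0.15 [-0.92 -0.3   2.22  0.81  0.85  0.24]
-1 0.8 0.8 [-0.81 -0.29  2.03  0.66  0.93  0.51]
-1 0.8 1.7 [-0.6  -0.06  1.74  0.53  0.85  0.76]
-1 1.0 0.15 [-0.79 -0.24  2.08  0.49  0.93  0.58]
-1 1.0 0.8 [-0.71 -0.21  1.87  0.4   1.06  0.76]
-1 1.0 1.7 [-0.55  0.03  1.56  0.31  1.07  0.97]
```

The path is reachable with s=-1 and a pitch of 0.8, so I press now.

```bash
python3 - <<'E'
from h import *
D=np.pi/2
effector.gripper_to(0.0)
manip.reach(PR+.09*Z,quat(D,-1))
manip.move_linear(PR+.012*Z)
f0=telemetry.state()['contact_force']
g=manip.move_linear(PR-.007*Z,max_speed=.015,guard=15)
s=telemetry.state(); print(g,s['tcp_pos'],s['contact_force']-f0,s['t'])
manip.move_linear(PR+.11*Z)
manip.sleep(1.2)
i=get_image('scene'); cv2.imwrite('pics/s1.png',cv2.resize(i['color'][120:330,130:450,::-1],None,fx=2,fy=2)); print(telemetry.state()['t'])
E
```

```text
False [ 0.50803179 -0.20151352  0.0990809 ] [ 1.84152792  1.62780463 -1.13854345] 4.675
6.8583
```

View pics/s1.png

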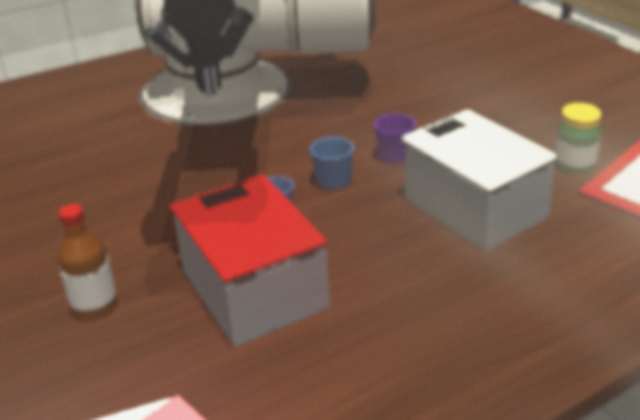

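The lid still lies shut: its patch is at full-image (242,218), the same as before. The press met almost no force, so the fingertips sit higher than I assumed. I check the opening and press deeper under guard.

```bash
python3 - <<'E'
from h import *
print(telemetry.state()['opening'])
manip.move_linear(PR+.005*Z)
f0=telemetry.state()['contact_force']
for z in np.arange(-.004,-.03,-.002):
    manip.move_linear(PR+z*Z,max_speed=.015); s=telemetry.state(); f=s['contact_force']-f0
    print(round(z,3),s['tcp_pos'][2].round(4),f.round(1))
    if abs(f[2])>14: break
print(s['opening'],s['t'])
manip.move_linear(PR+.11*Z)
manip.sleep(1.2)
i=get_image('scene'); cv2.imwrite('pics/s2.png',cv2.resize(i['color'][120:330,130:450,::-1],None,fx=2,fy=2)); print(telemetry.state()['t'])
E
```

```text
-0.00020854982252973008
-0.004 0.102 [-1.3 -0.  -1.3]
-0.006 0.0999 [-2.2 -0.8 -0.8]
-0.008 0.0979 [-0.6 -0.7 -0.7]
-0.01 0.0959 [-0.9 -0.2 -1.2]
-0.012 0.0939 [-0.9  0.5 -1. ]
-0.014 0.0919 [-1.1 -0.3 -0.9]
-0.016 0.0899 [-1.  -0.3 -0.9]
-0.018 0.0879 [-0.7  0.2 -1.1]
-0.02 0.0859 [-0.9  1.2 -1.7]
-0.022 0.0839 [-1.3  0.1 -0.8]
-0.024 0.0819 [-0.6  1.  -1.3]
-0.026 0.0799 [-1.7  0.3 -0.6]
-0.028 0.0779 [-2.  -0.5 -0.4]
-9.444775512367161e-07 11.8583
14.175
```

View pics/s2.png

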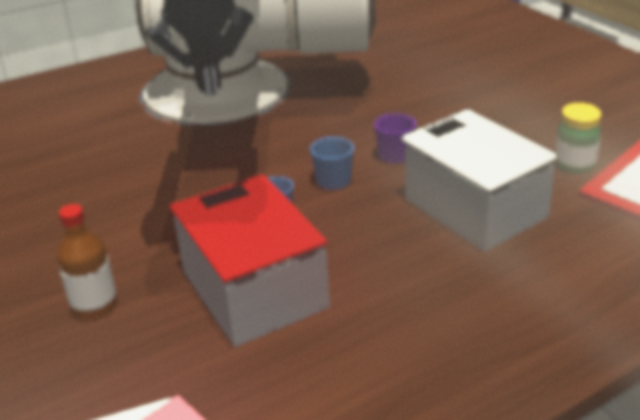

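No contact even at z=0.078, although the TCP should have been over the lid. I locate the real fingertip in both views.

```bash
cat >> h.py <<'E'
def proj(im,P):
    T=np.array(im['T']); p=T[:3,:3].T@(np.array(P)-T[:3,3]); a,b=p[0]/-p[2],-p[1]/-p[2]; k=1+im['k1']*(a*a+b*b)
    return im['fx']*a*k+im['cx'],im['fy']*b*k+im['cy']
E
python3 - <<'E'
from h import *
s=telemetry.state(); print(s['tcp_pos'],Ro.from_quat(s['eef_rot']).as_matrix().round(3).tolist(),s['joints'].round(3))
out=[]
for n in('scene','top'):
    i=get_image(n); u,v=proj(i,s['tcp_pos']); print(n,u,v)
    c=np.ascontiguousarray(i['color'][...,::-1]); u,v=int(u),int(v)
    c=cv2.copyMakeBorder(c,80,80,80,80,cv2.BORDER_CONSTANT)[v:v+160,u:u+160]
    c=cv2.resize(c,(400,400),interpolation=cv2.INTER_CUBIC); cv2.circle(c,(200,200),4,(0,255,0),1); out.append(c)
cv2.imwrite('pics/tip.png',np.hstack(out))
E
```

```text
[ 0.5080015  -0.20150135  0.2160036 ] [[1.0, -0.026, 0.0], [-0.026, -1.0, -0.0], [0.0, 0.0, -1.0]] [-0.519  0.084  1.465 -0.     1.592  1.078]
scene 236.140511696727 180.45289196046105
top 403.3541280054649 206.0260585120218
```

View pics/tip.png

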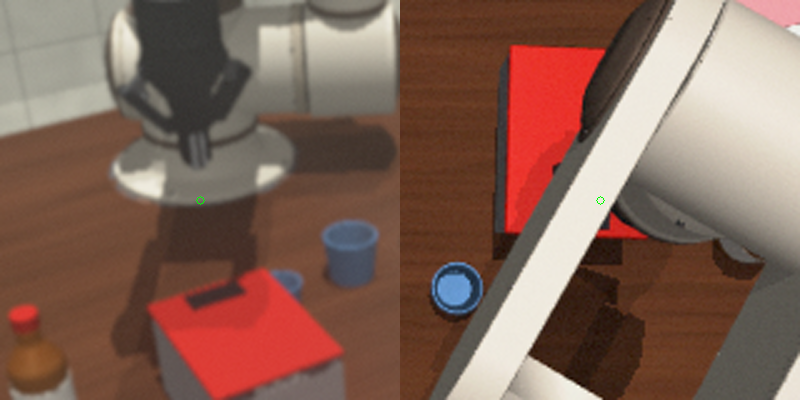

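The tip appears about 13 px above its nominal place (crop (198,168) against (200,200)). That means it is either about 37 mm too high or too far back. I tell these apart close to the lid, with the wrist and scene views side by side.

```bash
python3 - <<'E'
from h import *
manip.move_linear(PR-.022*Z)
s=telemetry.state(); P=s['tcp_pos']; out=[]
for n in('scene','wrist'):
    i=get_image(n); u,v=proj(i,P); print(n,u,v, proj(i,P+.037*Z),proj(i,PR),proj(i,H-.176*U))
    c=np.ascontiguousarray(i['color'][...,::-1])
    if n=='scene':
        u,v=int(u),int(v); c=cv2.resize(c[v-60:v+60,u-50:u+50],(333,400),interpolation=2)
    else:
        print(np.round(i['T'],3).tolist()); c=cv2.resize(c,(467,292)); c=cv2.copyMakeBorder(c,0,108,0,0,cv2.BORDER_CONSTANT)
    out.append(c)
cv2.imwrite('pics/tip2.png',np.hstack(out)); print(s['t'],s['contact_force'])
E
```

```text
scene 242.0720855855413 224.53965379393793 (np.float64(240.4659568167692), np.float64(212.69331795628807)) (np.float64(241.1748758994267), np.float64(217.73801122915293)) (np.float64(238.16827116147476), np.float64(215.25195647212152))
wrist 318.59189253551807 226.69592198552667 (np.float64(318.72701478402433), np.float64(254.0333841627972)) (np.float64(318.2998745303822), np.float64(241.6147886515223)) (np.float64(318.268995418774), np.float64(269.48291533227234))
[[-0.026, 0.95, 0.31, 0.587], [-1.0, -0.025, -0.006, -0.203], [0.002, -0.31, 0.951, 0.266], [0.0, 0.0, 0.0, 1.0]]
15.3083 [0.09655843 0.41628586 0.72872129]
```

View pics/tip2.png

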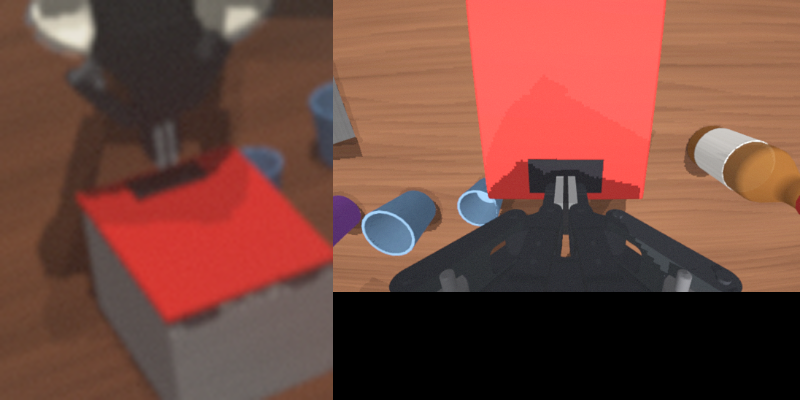

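Triangulating the tip's front face (scene (242,213), wrist (318,242)) puts it over the patch but about 40 mm above the reported TCP. The wrist camera's pose agrees with the lid, so the arm itself is right. I press on downward by force.

```bash
python3 - <<'E'
from h import *
f0=telemetry.state()['contact_force']; 
for z in np.arange(-.028,-.062,-.0015):
    manip.move_linear(PR+z*Z,max_speed=.02); s=telemetry.state(); f=s['contact_force']-f0
    if abs(f[2])>1.8: print(round(z,4),s['tcp_pos'][2].round(4),f.round(1))
    if abs(f[2])>14: break
print(z,s['opening'],s['t'])
manip.move_linear(PR+.075*Z,max_speed=.2)
manip.sleep(1.1)
i=get_image('scene'); cv2.imwrite('pics/s3.png',cv2.resize(i['color'][120:330,130:450,::-1],None,fx=2,fy=2)); print(telemetry.state()['t'])
E
```

```text
-0.0385 0.0676 [-0.4 -0.9  2.7]
-0.04 0.066 [ 0.8 -0.8  2.8]
-0.0415 0.0645 [-0.8 -1.7  3.5]
-0.043 0.063 [ 0.2 -1.8  2.5]
-0.0445 0.0622 [-3.2  0.  12.6]
-0.046 0.0617 [-10.    1.7  27.2]
-0.04600000000000001 0.00014236586860880506 18.8583
20.7667
```

View pics/s3.png

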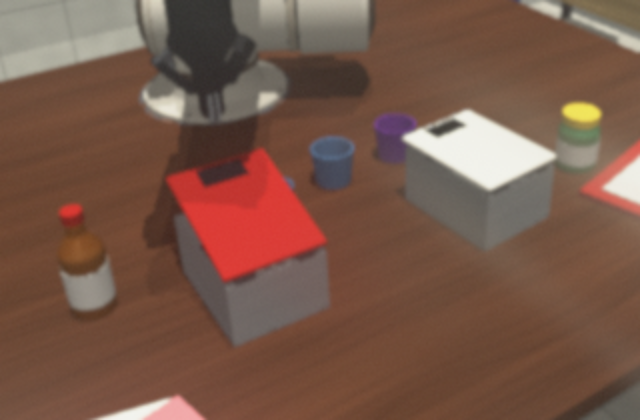

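The lid now stands ajar: its patch has moved up to crop (222,172), and nothing touches it. The stop force came at TCP z≈0.062, so the real tips lie 38.5 mm behind the reported TCP. I correct for that, check the whole path, and push the lid over.

```bash
cat > push.py <<'E'
from h import *
p=.8; d=np.cos(p)*U-np.sin(p)*Z; q=quat(p,-1); O=.0385*d
phis=np.linspace(.12,1.7,9)
W=[tip(f,p)+O for f in phis]; pre=W[0]-.06*U; high=pre+.06*Z; end=W[-1]-.09*U+.03*Z
chk=[manip.solve_ik(w,q) for w in [high,pre]+W+[end]]
print([None if c is None else c.round(2).tolist() for c in chk])
assert all(c is not None for c in chk)
try:
    manip.reach(high,q); manip.move_linear(pre)
    i=get_image('scene'); cv2.imwrite('pics/s4.png',i['color'][...,::-1])
    f0=telemetry.state()['contact_force']; manip.move_linear(W[0],max_speed=.08)
    for f,w in zip(phis[1:],W[1:]):
        manip.move_linear(w,max_speed=.1); s=telemetry.state(); F=s['contact_force']-f0
        print(f.round(2),F.round(1),round(s['t'],1))
        if np.linalg.norm(F)>20: print('stop'); break
    else:
        manip.move_linear(end); manip.sleep(.8)
finally:
    i=get_image('scene'); cv2.imwrite('pics/s5.png',cv2.resize(i['color'][100:310,130:450,::-1],None,fx=2,fy=2)); print(telemetry.state()['t'])
E
python3 push.py
```

```text
[[-1.01, -0.41, 2.23, 0.77, 0.99, 0.25], [-1.01, -0.32, 2.31, 0.86, 0.87, 0.1], [-0.86, -0.19, 2.22, 0.87, 0.74, 0.19], [-0.84, -0.22, 2.18, 0.8, 0.78, 0.29], [-0.81, -0.24, 2.12, 0.75, 0.81, 0.38], [-0.78, -0.23, 2.05, 0.7, 0.83, 0.46], [-0.74, -0.2, 1.99, 0.66, 0.83, 0.54], [-0.69, -0.16, 1.92, 0.62, 0.83, 0.61], [-0.65, -0.11, 1.85, 0.59, 0.82, 0.67], [-0.61, -0.05, 1.79, 0.56, 0.81, 0.72], [-0.57, 0.01, 1.73, 0.54, 0.78, 0.76], [-0.69, -0.18, 1.85, 0.57, 0.91, 0.68]]
0.32 [-0.1 -0.3 -0.4] 23.7
0.52 [-0.7  0.5 -1.3] 24.1
0.71 [-0.9  1.4  0.2] 24.6
0.91 [-0.4  1.  -0.2] 25.1
1.11 [-0.9  1.5  1.2] 25.6
1.31 [0.4 0.4 0.9] 26.0
1.5 [ 0.2  0.3 -0. ] 26.5
1.7 [-0.7  1.1 -0.1] 26.9
28.5833
```

View pics/s5.png

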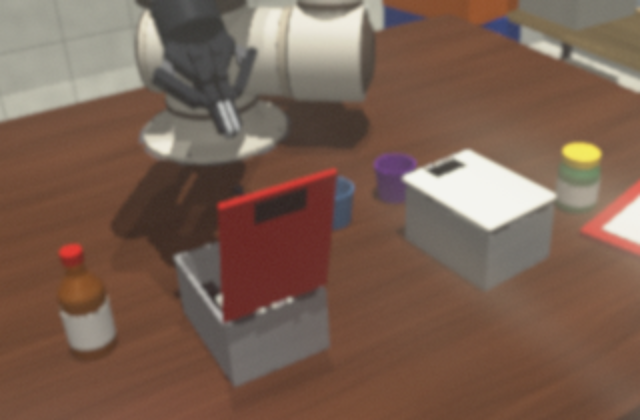

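The red lid stands open and leans back past upright, with its patch facing the camera at crop (280,205). The box, white lid, bottle, jar and cups are where they were, and the gripper at (228,115) is clear of everything.

```bash
python3 -c "
from h import *
manip.sleep(.5); print(manip.sign_off())"
```

```text
the job is handed in; nothing more can be done
None
```

The job is handed in at about 29 s: the red lid sprang ajar by itself, was pushed over and leans back open in the last picture, where nothing else looks moved; the hand-in returned no verdict.

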